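Stand the next name plaque in the foot that fits its thickness

TASK

Take the brown name plaque standing in the yellow-marked place of the rack, judge its thickness by the pinch of the fingers, and stand it in the one sign foot whose slot suits that thickness (brass for thin, steel for middle, black for thick). Find the slot by feel with light pressure, press the plaque gently down until it bottoms in the slot while still holding it, centred along the slot and upright, then let go. Press on the feet with no more than 25 N, and leave the other two plaques and everything else on the counter where they are.

Things in the scene. Friction and masses are not known exactly. Their poses are not given: they have to be found in the camera images.
- plaque_a: One of three look-alike blank chocolate-brown plaques, 55 wide (its y), 85 high (its z), 55 to 110 g; thickness (its x) is 8, 13 or 18, one of each; which is which is not told: pinch it across the thickness to find out. Origin at the centre of its underside. Stands upright in one of the rack's places
- plaque_b: One of three look-alike blank chocolate-brown plaques, 55 wide (its y), 85 high (its z), 55 to 110 g; thickness (its x) is 8, 13 or 18, one of each; which is which is not told: pinch it across the thickness to find out. Origin at the centre of its underside. Stands upright in one of the rack's places
- plaque_c: One of three look-alike blank chocolate-brown plaques, 55 wide (its y), 85 high (its z), 55 to 110 g; thickness (its x) is 8, 13 or 18, one of each; which is which is not told: pinch it across the thickness to find out. Origin at the centre of its underside. Stands upright in one of the rack's places
- foot_brass: Fixed sign foot, brass head, for the 8 thick plaque. Origin: centre of the underside of its dark base (100 x 72 x 10). Head 60 (x) x 64 (y), top at z 50; slot 10 wide (x), open at both y ends, floor at z 26, mouth chamfer 1.5. The head slides along x up to 12 either way, stays put (6 N shifts it), unmeasured: find the slot by eye or feel. Sprung: sinks 0.5 per N, hard stop at 8 (17 N)
- foot_steel: Fixed sign foot, bright steel head, for the 13 thick plaque. Origin: centre of the underside of its dark base (100 x 72 x 10). Head 60 (x) x 64 (y), top at z 50; slot 15 wide (x), open at both y ends, floor at z 26, mouth chamfer 1.5. The head slides along x up to 12 either way, stays put (6 N shifts it), unmeasured: find the slot by eye or feel. Sprung: sinks 0.5 per N, hard stop at 8 (17 N)
- foot_black: Fixed sign foot, black head, for the 18 thick plaque. Origin: centre of the underside of its dark base (100 x 72 x 10). Head 60 (x) x 64 (y), top at z 50; slot 20 wide (x), open at both y ends, floor at z 26, mouth chamfer 1.5. The head slides along x up to 12 either way, stays put (6 N shifts it), unmeasured: find the slot by eye or feel. Sprung: sinks 0.5 per N, hard stop at 8 (17 N)
- rack: Fixed pale wooden rack, 64 (x) x 240 (y) x 25 high, origin at the centre of its underside. Three places in a row along its y (at y = -75, 0 and +75), each a pocket 24 (x) x 65 to 68 (y), 15 deep with its floor 10 above the origin; one plaque stands loosely in each, its thickness along the rack's x
- next_place (a point): Centre of the floor of the rack's place marked yellow on its rims (at +y end of the rack): the plaque standing here is the one to put up. Axes as the rack
- cakebox_1: Bystander: square cake in a golden tray, 75 x 75 x 57, origin under its centre
- cakebox_2: Bystander: the same as the other cake
- jar: Bystander: amber jar, 68 across, 100 high, origin under its centre
- mug: Bystander: white mug, 80 across, 90 high, handle at +y, origin under its centre
- cookie_tin: Bystander: round blue tin, 100 across, 60 high, origin under its centre
Mind the look-alikes: they are no part of the job. What is shaped like the plaque_b but white is not meant. Of the things that look like the foot_brass, the larger one is meant.

How it is judged:
By the outcome, as a careful person would: the job done as asked, in the order asked, and still so for the second after the job is handed in, with the robot touching nothing.
It also fails if it takes over 56 s, if anything falls off the work surface, if the arm or the gripper's body presses on something with over 40 N, if the wrist force passes 120 N, or if a joint passes its speed limit or range.

ROBOT

A 7-joint arm with a two-finger parallel gripper is mounted at the origin on the work surface. World frame = base frame: x ahead of the robot, y to its left, z up, the work surface at z = 0. Lengths are in m, angles in rad, forces in N, time in s.
With the tool pointing down it reaches from about 0.425 to 0.925 m from the base axis. Payload 6.8 kg.
Tool frame: the origin (TCP) lies at the very end of the fingers, on their centre line; the grasp point (between the pads) lies 19 mm behind it (bot.grip_depth is the distance from the TCP to the grasp point, in m); z points along the fingers, y is the line along which they close (so a half turn about z gives the same grasp; the last joint's range is limited). The gripper opens to 85 mm and grips with 20 to 120 N. Pads are 22 mm wide; open, the fingers measure 114 mm over their backs; the gripper's body (76 mm by 85 mm) begins 54 mm behind the grasp point. The pads swing forward as they close: fully open they stand 13 mm farther back than shut.
Start: joints at [1.113, 0.477, 0.022, 1.555, -0.011, 1.109, -0.083], TCP at [0.231, -0.634, 0.231] pointing down, gripper open.
Joint ranges: [-2.96, 2.96], [-0.34, 2.1], [-1.41, 1.46], [0.24, 2.44], [-1.37, 4.51], [0.17, 1.92], [-2.96, 2.96]. Speed limits (rad/s): [2.39, 2.39, 3.14, 3.14, 3.14, 3.14, 3.14].

INTERFACE

Orientations are given as a unit quaternion [x, y, z, w].
In Python, from workcell import bot, viewer, workorder gives the robot as it stands.
- The arm moves only by the tool carry_out, never from a script. Its argument "targets" is text: rows parted by semicolons, each of 5 numbers parted by spaces: the shift along the world's x, y, z in mm, then the turn about the world's z in rad, then the opening, from -1 (shut) to 1 (fully open). In form: tx ty tz spin fingers; .... A call has 1 to 10 rows; each row is the pose to reach, as a shift and turn from the pose commanded when the call began; what a row does not reach only later rows make up. A row lasts 1/12 s, in which the tool goes at most 41.7 mm and 7.16 degrees, less where a joint would pass 70% of its speed; a pose out of reach is approached as far as the arm can. A call with a gripper value outside its range is refused whole. The fingers move at their own pace and stop on an object; "newtons" is the grip in N (left out, the last holds). Time passes only in rows, so rows that repeat a pose let the fingers close. It gives the time, the measured TCP pose, the force, the opening and the grip force at its end, in the units of the state.
- bot.state(): the state, without advancing time (a new reading comes with each control period).
- viewer.snapshot(name): name is "scene" or "top" or "wrist"; returns (picture, depth): 420x560x3 uint8, red, green, blue; 420x560 float32, m along the optical axis (not along the pixel's ray), 0 where there is no reading.
- viewer.camera_params(name): a dict with "K" (3x3 intrinsics, pixels), "R" (3x3) and "t" (3): a world point X has camera coordinates R X + t. Camera axes: x right, y down, z forward; pixel columns grow to the right and rows downward; lengths in m; the calibration is good to about 2 mm. A picture is of the moment at which its call begins: read the wrist's pose just before it. camera_params takes no time and is no camera call; for the wrist camera it gives the pose at the moment of the call.
- workorder.close_job(): hands the job in; it is judged then, once.
The state is a dict: "t": time; "q": joint angles; "qd": joint speeds; "effort": joint torques, N m; "position": TCP position; "tool_rot": TCP orientation; "force": force on the tool from outside, world axes, zero at the start; "wrist_torque": the same for the moment, N m; "grip_width": finger opening in m; "grasp_force": force on a finger pad.
Only numpy, scipy, OpenCV 4.12 (cv2) and the standard library are available. Lean on these libraries where they do the work, as an engineer would, in place of code of your own. Each camera call takes 0.05 s, during which the arm holds its last target. There are 200 camera calls.

## Working session

There is one attempt and no reset: what is moved stays moved. The work goes in short steps, Python scripts to look and compute and a tool call to move; the robot and the scene stay as the last step left them, time stands still between calls to the robot, and variables do not carry over. Pictures are saved under pics/ and viewed, at most 10 in all, crops included, and the job is handed in when it is done.

Besides the shell and the picture viewer there is one more tool, called after ">>>" as name(argument=value, ...), one argument or row to a line, values as JSON. carry_out: Moves the arm, as the interface text tells. Its arguments: {"type":"object","properties":{"targets":{"type":"string"},"newtons":{"type":"number"}},"required":["targets"]}

```bash
mkdir -p pics; cat > h.py <<'E'
import numpy as np, cv2
from workcell import bot, viewer, workorder
def snap(n):
    p=viewer.camera_params(n); im,d=viewer.snapshot(n); return im,d,p
def cloud(d,p):
    K,R,t=map(np.array,(p["K"],p["R"],p["t"])); v,u=np.mgrid[:d.shape[0],:d.shape[1]]
    c=np.stack([(u-K[0,2])/K[0,0]*d,(v-K[1,2])/K[1,1]*d,d],-1)
    w=(c-t)@R; w[d==0]=np.nan; return w
def save(n,im): cv2.imwrite("pics/"+n,im[...,::-1])
E
python3 - <<'E'
from h import *
for n in("top","scene"):
    im,d,p=snap(n); save(n+".png",im); np.savez(n+".npz",im=im,d=d,K=p["K"],R=p["R"],t=p["t"])
    print(n,(-np.array(p["R"]).T@np.array(p["t"])).round(3),np.array(p["K"]).round(1).tolist())
s=bot.state(); print({k:np.round(v,3) for k,v in s.items()})
E
```

```text
top [0.35  0.017 1.645] [[487.5, 0.0, 267.9], [0.0, 487.5, 205.9], [0.0, 0.0, 1.0]]
scene [1.486 0.224 1.047] [[511.0, 0.0, 270.0], [0.0, 511.0, 214.7], [0.0, 0.0, 1.0]]
{'t': np.float64(0.1), 'q': array([ 1.113,  0.478,  0.022,  1.556, -0.012,  1.109, -0.083]), 'qd': array([ 0.   , -0.003,  0.001, -0.001, -0.002, -0.001,  0.   ]), 'effort': array([ 4.0000e-03, -5.9777e+01,  1.6140e+00, -2.8196e+01,  1.3000e-02,
        5.0000e-03, -0.0000e+00]), 'position': array([ 0.231, -0.634,  0.23 ]), 'tool_rot': array([ 0.985,  0.174, -0.   , -0.001]), 'force': array([ 0.045, -0.139, -0.695]), 'wrist_torque': array([ 0.002, -0.02 , -0.052]), 'grasp_force': np.float64(0.0), 'grip_width': np.float64(0.085)}
```

View pics/top.png

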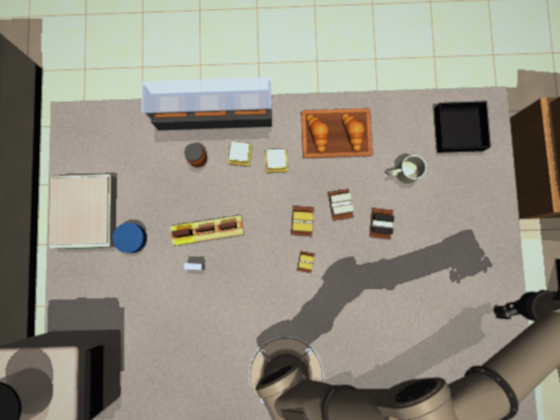

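View pics/scene.png

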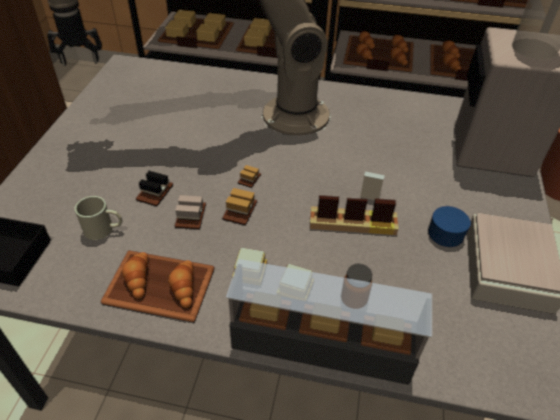

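The top view shows the rack at px (207,230) with its yellow end at (181,232), which is its +y end. A white look-alike plaque stands at (194,266). The foot candidates are gold large (303,221), gold small (306,262), steel (342,204) and black (382,223). The larger gold one is the brass foot. Next I'll confirm this in an enlarged crop and measure.

```bash
python3 - <<'E'
from h import *
z=np.load("top.npz"); im,d=z["im"],z["d"]; w=cloud(d,z)
a=cv2.resize(im[180:280,160:260],None,fx=4,fy=4,interpolation=cv2.INTER_CUBIC); b=cv2.resize(im[180:280,285:400],None,fx=3.4,fy=4,interpolation=cv2.INTER_CUBIC)
save("crop.png",np.hstack([a,b]))
def rect(name,box,zl,zh,mask=None):
    y0,y1,x0,x1=box; q=w[y0:y1,x0:x1].reshape(-1,3); m=(q[:,2]>zl)&(q[:,2]<zh); q=q[m]
    if len(q)<5: print(name,len(q)); return
    r=cv2.minAreaRect((q[:,:2]*1000).astype(np.float32)); print(name,len(q),"c",np.round(r[0],1),"size",np.round(r[1],1),"ang",round(r[2],1),"zmed",np.median(q[:,2]).round(4))
rect("rack",(205,255,165,250),.018,.032)
rect("plq all",(205,255,165,250),.085,.1)
for n,u0,u1 in(("L",165,192),("M",192,217),("R",217,250)): rect(n,(205,255,u0,u1),.085,.1)
for n,b in(("brass",(200,242,288,318)),("steel",(184,224,325,358)),("black",(204,242,366,398)),("small",(248,276,295,318))):
    rect(n+" base",b,.005,.02); rect(n+" head",b,.04,.056); rect(n+" all",b,.005,.06)
print("table z",np.nanmedian(w[280:300,200:240,2]))
E
```

```text
rack 880 c [478.4 250.2] size [ 65.3 241.2] ang 7.4 zmed 0.0245
plq all 216 c [477. 250.] size [ 19.  204.4] ang 6.2 zmed 0.0942
L 103 c [469.  323.4] size [18.8 56.8] ang 5.4 zmed 0.0938
M 44 c [478.2 248.9] size [ 8.2 53.1] ang 7.7 zmed 0.0951
R 69 c [487.8 175.3] size [13.  53.9] ang 7.5 zmed 0.094
brass base 266 c [499.1 -74.3] size [ 97.4 135.8] ang 87.8 zmed 0.0094
brass head 293 c [496.1 -70.4] size [63.5 60.5] ang 84.2 zmed 0.0493
brass all 627 c [499.1 -74.3] size [ 97.4 135.8] ang 87.8 zmed 0.0326
steel base 292 c [ 554.5 -206.7] size [108.4 133.3] ang 87.6 zmed 0.0094
steel head 261 c [ 551.7 -202.1] size [61.2 65.6] ang 7.5 zmed 0.049
steel all 662 c [ 554.5 -206.7] size [108.4 133.3] ang 87.6 zmed 0.0258
black base 276 c [ 485.9 -339.2] size [103.9 126.6] ang 86.5 zmed 0.0095
black head 244 c [ 480.8 -334.1] size [64.5 61. ] ang 82.2 zmed 0.0492
black all 669 c [ 485.9 -339.2] size [103.9 126.6] ang 86.5 zmed 0.0258
small base 127 c [363.2 -81.2] size [73.7 89.5] ang 88.3 zmed 0.008
small head 3
small all 280 c [363.2 -81.2] size [73.7 89.5] ang 88.3 zmed 0.0268
table z -0.0006073614852389762
```

View pics/crop.png

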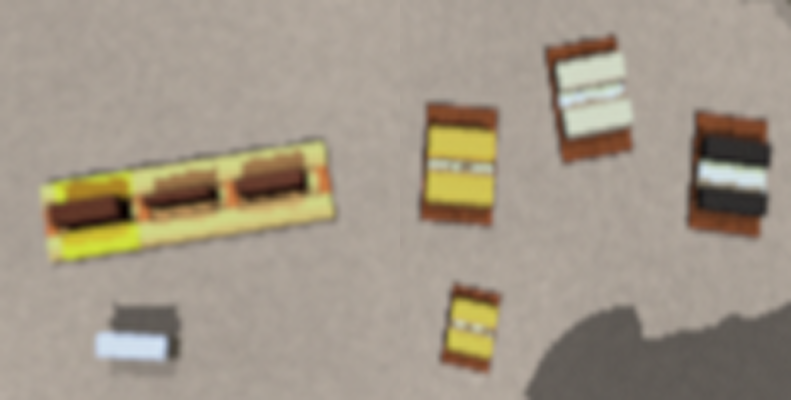

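The crop confirms the choices. The plaque at the yellow rims is the brown one at the rack's left (+y) end, with the white one outside the rack. The larger gold foot is the brass one, next to steel and black. The yellow plaque looks about 18 mm thick, and the pinch will tell. I'll look at the feet with the wrist camera on the way.

>>> carry_out(
  targets="210 300 50 1.08 1;210 300 50 1.08 1;210 300 50 1.08 1;210 300 50 1.08 1;210 300 50 1.08 1;210 300 50 1.08 1;210 300 50 1.08 1;210 300 50 1.08 1;210 300 50 1.08 1;210 300 50 1.08 1",
)

```text
t: 0.93
position: [0.447, -0.3261, 0.2826]
tool_rot: [0.75, 0.662, 0.002, 0.0]
force: [-0.4, 0.2, 0.9]
grip_width: 0.0857
grasp_force: 0.0
```

```bash
python3 - <<'E'
from h import *
s=bot.state(); print(s["t"],s["q"].round(3),s["position"].round(4),s["tool_rot"].round(3))
im,d,p=snap("wrist"); save("w1.png",im); np.savez("w1.npz",im=im,d=d,K=p["K"],R=p["R"],t=p["t"])
w=cloud(d,p); print((-np.array(p["R"]).T@np.array(p["t"])).round(3), np.array(p["R"])[2].round(2), np.nanmin(w[...,:2],(0,1)),np.nanmax(w[...,:2],(0,1)))
E
```

```text
0.9333 [ 0.803  0.252 -0.339  1.771  0.087  1.132  0.312] [ 0.447  -0.3261  0.2826] [0.75  0.662 0.002 0.   ]
[ 0.457 -0.247  0.425] [-0.04 -0.31 -0.95] [-0.06247562 -1.18850011] [ 0.93001541 -0.09386261]
```

View pics/w1.png

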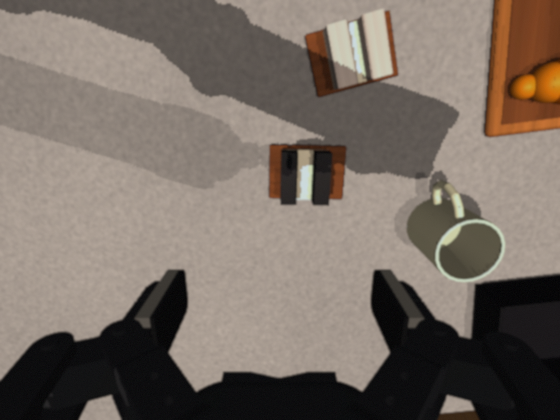

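The wrist view shows the black foot at px (306,177), with the bright slot between two black blocks, and the steel foot at (352,52). I'll measure both slots from the depth points on the head tops.

```bash
cat > slot.py <<'E'
from h import *
def slot(f,c,yaw0=None,R=48):
    z=np.load(f); w=cloud(z["d"],z).reshape(-1,3)*1000
    q=w[(np.hypot(w[:,0]-c[0],w[:,1]-c[1])<R)&(w[:,2]>43)&(w[:,2]<56)]
    r=cv2.minAreaRect(q[:,:2].astype(np.float32)); a=r[2]
    a=a if a<45 else a-90
    for yaw in ([a] if yaw0 is None else [yaw0]):
        t=np.radians(yaw); ex=np.array([np.cos(t),np.sin(t)]); ey=np.array([-ex[1],ex[0]])
        l=(q[:,:2]-c)@ex; m=(q[:,:2]-c)@ey
        s=np.sort(l); g=np.diff(s); i=g.argmax()
        mid=(np.percentile(m,1)+np.percentile(m,99))/2; sm=(s[i]+s[i+1])/2
        print(f,len(q),"yaw",round(yaw,2),"x ext",s[[3,-4]].round(1),"y ext",np.percentile(m,[1,99]).round(1),"gap",s[i].round(1),s[i+1].round(1),"slot ctr",(np.array(c)+sm*ex+mid*ey).round(1),"z",np.median(q[:,2]).round(1))
        # refine yaw by inner edges of each block
        for sgn in(-1,1):
            k=(l-sm)*sgn>0; e=[]; 
            for m0 in np.arange(mid-24,mid+25,6):
                kk=k&(abs(m-m0)<3)
                if kk.sum()>2: e.append((m0,(l[kk]*sgn).min()*sgn))
            e=np.array(e); f1=np.polyfit(e[:,0],e[:,1],1); print("  inner edge slope deg",np.degrees(np.arctan(f1[0])).round(2),"at mid",np.polyval(f1,mid).round(2))
E
python3 - <<'E'
from slot import *
slot("w1.npz",(481,-334)); slot("top.npz",(481,-334)); slot("w1.npz",(552,-202)); slot("top.npz",(552,-202))
# rack yellow plaque from scene too
z=np.load("scene.npz"); w=cloud(z["d"],z).reshape(-1,3)*1000
q=w[(np.hypot(w[:,0]-469,w[:,1]-323)<42)&(w[:,2]>85)&(w[:,2]<100)]; r=cv2.minAreaRect(q[:,:2].astype(np.float32)); print(len(q),r)
q=q[q[:,2]>93];print(len(q),cv2.minAreaRect(q[:,:2].astype(np.float32)))
E
```

```text
w1.npz 1799 yaw -7.86 x ext [-32.   28.1] y ext [-33.2  30. ] gap -12.0 7.7 slot ctr [ 478.7 -335.3] z 49.7
  inner edge slope deg 0.82 at mid -12.41
  inner edge slope deg 0.3 at mid 7.95
top.npz 228 yaw -7.78 x ext [-30.2  28.8] y ext [-32.2  31.7] gap -10.7 9.2 slot ctr [ 480.2 -334.1] z 49.4
  inner edge slope deg -1.15 at mid -11.89
  inner edge slope deg 0.12 at mid 10.51
w1.npz 2982 yaw 7.64 x ext [-32.   28.3] y ext [-31.7  30.9] gap -9.1 5.2 slot ctr [ 550.1 -202.7] z 49.6
  inner edge slope deg 0.58 at mid -9.33
  inner edge slope deg 0.07 at mid 5.41
top.npz 250 yaw 7.49 x ext [-29.9  29.7] y ext [-31.3  31.7] gap -7.7 6.9 slot ctr [ 551.6 -201.8] z 49.3
  inner edge slope deg 0.89 at mid -8.76
  inner edge slope deg -0.31 at mid 8.01
160 ((468.8160705566406, 322.3397216796875), (24.436676025390625, 55.71229934692383), 7.201642036437988)
103 ((468.36737060546875, 322.2120361328125), (22.582977294921875, 55.6739501953125), 8.871002197265625)
```

>>> carry_out(
  targets="28 657 -50 0.27 1;28 657 -50 0.27 1;28 657 -50 0.27 1;28 657 -50 0.27 1;28 657 -50 0.27 1;28 657 -50 0.27 1;28 657 -50 0.27 1;28 657 -50 0.27 1;28 657 -50 0.27 1;28 657 -50 0.27 1",
)

```text
t: 1.82
position: [0.4587, 0.0814, 0.2494]
tool_rot: [0.661, 0.75, -0.0, 0.0]
force: [1.1, -0.2, -0.6]
grip_width: 0.0855
grasp_force: 0.0
```

>>> carry_out(
  targets="17 240 -30 0.16 1;17 240 -30 0.16 1;17 240 -30 0.16 1;17 240 -30 0.16 1;17 240 -30 0.16 1;17 240 -30 0.16 1;17 240 -30 0.16 1;17 240 -30 0.16 1;17 240 -30 0.16 1;17 240 -30 0.16 1",
)

```text
t: 2.65
position: [0.4768, 0.3187, 0.2193]
tool_rot: [0.599, 0.801, -0.001, 0.0]
force: [0.6, -0.2, 0.5]
grip_width: 0.0851
grasp_force: 0.0
```

```bash
python3 - <<'E'
from h import *
s=bot.state(); print(s["t"],s["q"].round(3),s["position"].round(4),s["tool_rot"].round(3),"psi",np.degrees(2*np.arctan2(s["tool_rot"][1],s["tool_rot"][0])))
im,d,p=snap("wrist"); save("w2.png",im); np.savez("w2.npz",im=im,d=d,K=p["K"],R=p["R"],t=p["t"])
w=cloud(d,p).reshape(-1,3)*1000
q=w[(np.hypot(w[:,0]-469,w[:,1]-323)<45)&(w[:,2]>91)&(w[:,2]<100)]
print(len(q),cv2.minAreaRect(q[:,:2].astype(np.float32)),np.median(q[:,2]))
E
```

```text
2.65 [-0.118  0.421 -0.747  1.776  0.323  1.072 -0.694] [0.4768 0.3187 0.2193] [ 0.599  0.801 -0.001  0.   ] psi 106.37625516079196
1291 ((467.84649658203125, 323.87640380859375), (18.005064010620117, 55.36143493652344), 7.167564868927002) 94.80484576162733
```

>>> carry_out(
  targets="-8 5 -90 -0.157 1;-8 5 -90 -0.157 1;-8 5 -90 -0.157 1;-8 5 -90 -0.157 1;-8 5 -90 -0.157 1;-8 5 -90 -0.157 1",
)

```text
t: 3.2
position: [0.4696, 0.3266, 0.1321]
tool_rot: [0.659, 0.752, 0.002, 0.0]
force: [-0.4, 0.0, -0.3]
grip_width: 0.0854
grasp_force: 0.0
```

>>> carry_out(
  targets="-1 -3 -30 0 1;-1 -3 -60 0 1;-1 -3 -80 0 1;-1 -3 -80 0 1;-1 -3 -80 0 1;-1 -3 -80 0 1",
)

```text
t: 3.7
position: [0.4685, 0.3242, 0.0521]
tool_rot: [0.659, 0.752, 0.002, 0.0]
force: [0.9, -0.2, 0.2]
grip_width: 0.0855
grasp_force: 0.0
```

>>> carry_out(
  targets="0 0 0 0 0;0 0 0 0 -0.4;0 0 0 0 -1;0 0 0 0 -1;0 0 0 0 -1;0 0 0 0 -1;0 0 0 0 -1;0 0 0 0 -1;0 0 0 0 -1;0 0 0 0 -1",
  newtons=40,
)

```text
t: 4.53
position: [0.4671, 0.323, 0.0499]
tool_rot: [0.659, 0.752, 0.0, 0.0]
force: [-0.6, -1.2, 4.8]
grip_width: 0.0172
grasp_force: 42.6
```

The pinch reads 17.2 mm, so this is the 18 mm plaque and it goes in the black foot. Lifting now.

>>> carry_out(
  targets="0 0 10 0 -1;0 0 30 0 -1;0 0 65 0 -1;0 0 105 0 -1;0 0 140 0 -1;0 0 140 0 -1;0 0 140 0 -1;0 0 140 0 -1",
)

```text
t: 5.2
position: [0.4667, 0.3224, 0.1894]
tool_rot: [0.659, 0.752, -0.0, 0.0]
force: [1.0, -0.9, -0.6]
grip_width: 0.0177
grasp_force: 41.9
```

```bash
python3 - <<'E'
from h import *
s=bot.state(); print({k:np.round(s[k],4) for k in("t","position","tool_rot","force","wrist_torque","grip_width","grasp_force")})
im,d,p=snap("wrist"); save("w3.png",im); np.savez("w3.npz",im=im,d=d,K=p["K"],R=p["R"],t=p["t"])
w=cloud(d,p)*1000; x=s["position"]*1000
m=(np.hypot(w[...,0]-x[0],w[...,1]-x[1])<45)&(w[...,2]>200)
m&=im.sum(-1)>0
print(np.histogram(w[...,2][m],bins=np.arange(200,300,5)))
q=w[m&(w[...,2]>220)&(w[...,2]<240)]; print(len(q),cv2.minAreaRect(q[:,:2].astype(np.float32)),np.median(q[:,2]))
E
```

```text
{'t': np.float64(5.2), 'position': array([0.4667, 0.3224, 0.1894]), 'tool_rot': array([ 6.590e-01,  7.522e-01, -4.000e-04,  1.000e-04]), 'force': array([ 0.9584, -0.8788, -0.5553]), 'wrist_torque': array([-0.0114,  0.0403, -0.0004]), 'grip_width': np.float64(0.0177), 'grasp_force': np.float64(41.9005)}
(array([ 400,  496,  505,  588,  502,  835, 6238, 2074, 3486, 3955, 2214,
       2879, 4130, 3833, 3448, 2654, 1250,    0,    0]), array([200, 205, 210, 215, 220, 225, 230, 235, 240, 245, 250, 255, 260,
       265, 270, 275, 280, 285, 290, 295]))
9649 ((466.998779296875, 326.0885009765625), (83.87574768066406, 50.63774490356445), 8.198765754699707) 234.2139257400694
```

View pics/w3.png

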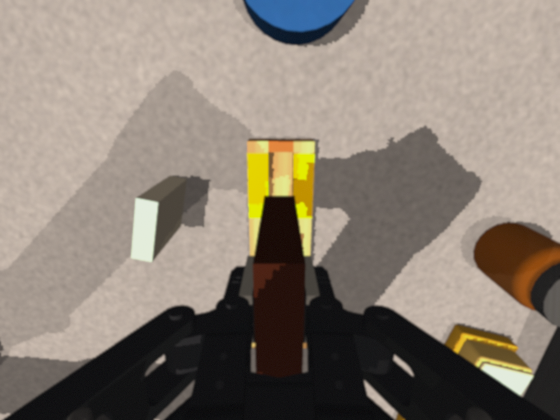

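The plaque is held: its end face is at px (280,230) and its top at (280,320). I'll measure its centre relative to the TCP and its tilt.

```bash
cat > tilt.py <<'E'
from h import *
def tilt(f,x,psi):
    z=np.load(f); im=z["im"].astype(int); w=cloud(z["d"],z)*1000; x=np.array(x)
    t=np.radians(psi-90); ex=np.array([np.cos(t),np.sin(t),0]); ey=np.array([-ex[1],ex[0],0])
    l=np.stack([(w-x)@ex,(w-x)@ey,w[...,2]-x[2]],-1)
    m=(abs(l[...,0])<14)&(abs(l[...,1])<45)&(l[...,2]>-60)&(l[...,2]<60)&(im[...,0]>1.3*im[...,1])&(im[...,0]<130)
    v,u=np.nonzero(m); print("px",u.min(),u.max(),v.min(),v.max(),m.sum())
    q=l[m]; top=q[(q[:,2]>np.percentile(q[:,2],99)-4)]; 
    f=q[(q[:,2]<np.percentile(q[:,2],99)-8)]
    print("top n",len(top),"x",np.percentile(top[:,0],[1,50,99]).round(1),"y",np.percentile(top[:,1],[1,50,99]).round(1),"z",np.median(top[:,2]).round(1))
    A=np.c_[top[:,:2],np.ones(len(top))]; c=np.linalg.lstsq(A,top[:,2],rcond=None)[0]; print("top slope x,y deg",np.degrees(np.arctan(c[:2])).round(2))
    f=f[f[:,1]>np.median(f[:,1])-6]
    A=np.c_[f[:,[0,2]],np.ones(len(f))]; c=np.linalg.lstsq(A,f[:,1],rcond=None)[0]
    print("face n",len(f),"z",f[:,2].min().round(1),f[:,2].max().round(1),"dy/dx,dy/dz deg",np.degrees(np.arctan(c[:2])).round(2),"y at z=0",c[2].round(1),"res",np.std(f[:,1]-A@c).round(2), "x", np.percentile(f[:,0],[1,99]).round(1))
E
python3 -c "
from tilt import *
tilt('w3.npz',(466.7,322.4,189.4),97.55)"
```

```text
px 252 307 196 376 8052
top n 5650 x [-8.4  0.6  9.1] y [-19.5   7.2  28.2] z 44.8
top slope x,y deg [-0.08 -0.32]
face n 2081 z -39.0 38.0 dy/dx,dy/dz deg [-0.03  0.03] y at z=0 28.0 res 0.24 x [-7.4  8.7]
```

>>> carry_out(
  targets="10 -390 20 -0.13 -1;10 -390 20 -0.13 -1;10 -390 20 -0.13 -1;10 -390 20 -0.13 -1;10 -390 20 -0.13 -1;10 -390 20 -0.13 -1;10 -390 20 -0.13 -1;10 -390 20 -0.13 -1;10 -390 20 -0.13 -1;10 -390 20 -0.13 -1",
)

```text
t: 6.08
position: [0.4753, -0.0738, 0.2081]
tool_rot: [0.709, 0.705, -0.002, -0.001]
force: [-0.6, -0.6, -1.4]
grip_width: 0.0175
grasp_force: 41.8
```

>>> carry_out(
  targets="2 -307 0 -0.138 -1;2 -307 0 -0.138 -1;2 -307 0 -0.138 -1;2 -307 0 -0.138 -1;2 -307 0 -0.138 -1;2 -307 0 -0.138 -1;2 -307 0 -0.138 -1;2 -307 0 -0.138 -1;2 -307 0 -0.138 -1;2 -307 0 -0.138 -1",
)

```text
t: 6.92
position: [0.4779, -0.3742, 0.2076]
tool_rot: [0.754, 0.657, -0.0, -0.002]
force: [0.4, -0.2, -1.5]
grip_width: 0.0173
grasp_force: 41.8
```

>>> carry_out(
  targets="0 0 0 0 -1;0 0 0 0 -1;0 0 0 0 -1;0 0 0 0 -1",
)

```text
t: 7.25
position: [0.4794, -0.3728, 0.2098]
tool_rot: [0.753, 0.658, 0.0, -0.0]
force: [-0.8, -0.5, -0.3]
grip_width: 0.0174
grasp_force: 41.8
```

```bash
python3 - <<'E'
from slot import *
from tilt import tilt
s=bot.state(); psi=np.degrees(2*np.arctan2(s["tool_rot"][1],s["tool_rot"][0])); print({k:np.round(s[k],4) for k in("t","position","tool_rot","force","wrist_torque","grip_width","grasp_force")},psi)
im,d,p=snap("wrist"); save("w4.png",im); np.savez("w4.npz",im=im,d=d,K=p["K"],R=p["R"],t=p["t"])
slot("w4.npz",(479.5,-335)); tilt("w4.npz",s["position"]*1000,psi)
E
```

```text
{'t': np.float64(7.25), 'position': array([ 0.4794, -0.3728,  0.2098]), 'tool_rot': array([ 7.529e-01,  6.581e-01,  1.000e-04, -1.000e-04]), 'force': array([-0.7812, -0.541 , -0.3288]), 'wrist_torque': array([ 0.0129, -0.0104, -0.0148]), 'grip_width': np.float64(0.0174), 'grasp_force': np.float64(41.8109)} 82.31751635007558
w4.npz 2976 yaw -8.5 x ext [-30.5  29.4] y ext [-32.3  30.9] gap -10.3 9.4 slot ctr [ 479.  -335.6] z 49.7
  inner edge slope deg -0.6 at mid -10.55
  inner edge slope deg 0.38 at mid 9.8
px 253 304 198 376 7959
top n 5580 x [-8.2  0.7  9.2] y [-19.5   7.6  28.4] z 44.9
top slope x,y deg [-0.03 -0.23]
face n 2074 z -35.2 38.0 dy/dx,dy/dz deg [ 0.1  -0.02] y at z=0 28.2 res 0.24 x [-7.4  8.6]
```

View pics/w4.png

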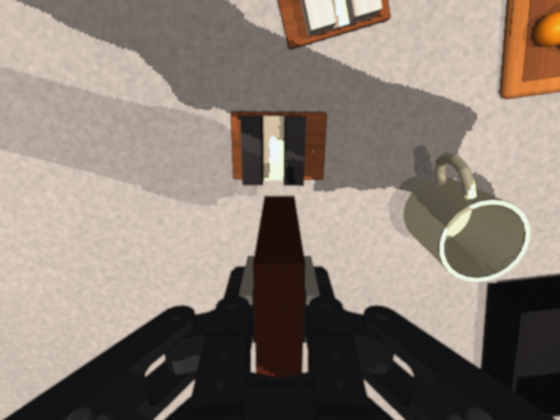

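The wrist view shows the black foot's slot at px (276,148), in line with the held plaque at (280,230). Slot centre is (479.0, -335.6) with yaw about -8.1°. The plaque is centred about (0.5, 0.7) mm from the TCP, upright, with its underside 40 mm below the TCP. Next I'll hover just above the slot.

>>> carry_out(
  targets="-0.8 36.6 -30 -0.006 -1;-0.8 36.6 -65 -0.006 -1;-0.8 36.6 -95 -0.006 -1;-0.8 36.6 -109 -0.006 -1;-0.8 36.6 -109 -0.006 -1;-0.8 36.6 -109 -0.006 -1;-0.8 36.6 -109 -0.006 -1;-0.8 36.6 -109 -0.006 -1",
)

```text
t: 7.97
position: [0.4795, -0.3381, 0.1025]
tool_rot: [0.756, 0.655, 0.0, 0.002]
force: [0.0, 0.6, 0.0]
grip_width: 0.0174
grasp_force: 41.8
```

>>> carry_out(
  targets="0 0 0 0 -1;0 0 0 0 -1;0 0 0 0 -1;0 0 0 0 -1",
)

```text
t: 8.3
position: [0.4784, -0.3376, 0.1011]
tool_rot: [0.756, 0.655, 0.0, 0.0]
force: [0.0, -0.3, -1.2]
grip_width: 0.0177
grasp_force: 41.8
```

>>> carry_out(
  targets="0 0 0 0 -1;0 0 0 0 -1;0 0 0 0 -1",
)

```text
t: 8.55
position: [0.4782, -0.3374, 0.1007]
tool_rot: [0.755, 0.655, 0.0, -0.0]
force: [0.3, -0.1, 0.1]
grip_width: 0.0174
grasp_force: 41.8
```

```bash
python3 - <<'E'
from slot import *
from tilt import tilt
for i in range(4):
    im,d,p=snap("wrist"); s=bot.state(); psi=np.degrees(2*np.arctan2(s["tool_rot"][1],s["tool_rot"][0])); print(s["t"].round(2),(s["position"]*1000).round(2),psi.round(2),s["force"].round(2))
np.savez("w5.npz",im=im,d=d,K=p["K"],R=p["R"],t=p["t"]); save("w5.png",im)
slot("w5.npz",(479,-335.6),-8.1); tilt("w5.npz",s["position"]*1000,psi)
E
```

```text
Traceback (most recent call last):
AttributeError: 'float' object has no attribute 'round'
```

>>> carry_out(
  targets="0.4 1 -5 0 -1;0.4 1 -9 0 -1;0.4 1 -11 0 -1;0.4 1 -13 0 -1;0.4 1 -13 0 -1;0.4 1 -13 0 -1",
)

```text
t: 9.1
position: [0.4785, -0.3364, 0.0875]
tool_rot: [0.756, 0.655, -0.0, -0.0]
force: [-0.8, 1.1, -0.8]
grip_width: 0.0173
grasp_force: 41.8
```

>>> carry_out(
  targets="0 0 -2 0 -1;0 0 -3 0 -1;0 0 -4 0 -1;0 0 -5 0 -1;0 0 -5 0 -1",
)

```text
t: 9.52
position: [0.4785, -0.3364, 0.0825]
tool_rot: [0.756, 0.655, -0.0, -0.0]
force: [-0.7, -0.8, -0.9]
grip_width: 0.0175
grasp_force: 41.8
```

The plaque has entered the slot with no contact force. Going on down.

>>> carry_out(
  targets="0 0 -3 0 -1;0 0 -6 0 -1;0 0 -9 0 -1;0 0 -11 0 -1;0 0 -13 0 -1;0 0 -14 0 -1;0 0 -14 0 -1;0 0 -14 0 -1",
)

```text
t: 10.18
position: [0.4787, -0.3364, 0.0687]
tool_rot: [0.755, 0.655, 0.0, -0.0]
force: [-0.3, -1.0, -0.0]
grip_width: 0.0178
grasp_force: 41.8
```

>>> carry_out(
  targets="0 0 -1 0 -1;0 0 -2 0 -1;0 0 -3 0 -1;0 0 -3 0 -1;0 0 -3 0 -1",
)

```text
t: 10.6
position: [0.4787, -0.3365, 0.0658]
tool_rot: [0.756, 0.655, 0.0, 0.0]
force: [-0.3, 0.9, 1.4]
grip_width: 0.0177
grasp_force: 42.1
```

>>> carry_out(
  targets="0 0 -1 0 -1;0 0 -2 0 -1;0 0 -3 0 -1;0 0 -3 0 -1;0 0 -3 0 -1;0 0 -3 0 -1",
)

```text
t: 11.1
position: [0.4787, -0.3365, 0.0632]
tool_rot: [0.756, 0.655, -0.0, 0.0]
force: [-1.1, 0.8, 6.9]
grip_width: 0.0175
grasp_force: 42.8
```

```bash
python3 - <<'E'
from slot import *
from tilt import tilt
im,d,p=snap("wrist"); s=bot.state(); psi=np.degrees(2*np.arctan2(s["tool_rot"][1],s["tool_rot"][0])); print(s["t"],(s["position"]*1000).round(2),psi.round(2),np.round(s["force"],2),np.round(s["wrist_torque"],3))
np.savez("w6.npz",im=im,d=d,K=p["K"],R=p["R"],t=p["t"]); save("w6.png",im)
tilt("w6.npz",s["position"]*1000,psi)
E
```

```text
11.15 [ 478.76 -336.53   63.19] 81.86 [-2.8   0.25  5.72] [ 0.255  0.464 -0.024]
px 253 304 175 376 8736
top n 5594 x [-8.1  0.7  9.2] y [-19.5   7.6  28.5] z 44.9
top slope x,y deg [ 0.03 -0.28]
face n 2795 z -58.0 38.0 dy/dx,dy/dz deg [-0.83 -3.31] y at z=0 29.2 res 1.62 x [-12.4  12.6]
```

View pics/w6.png

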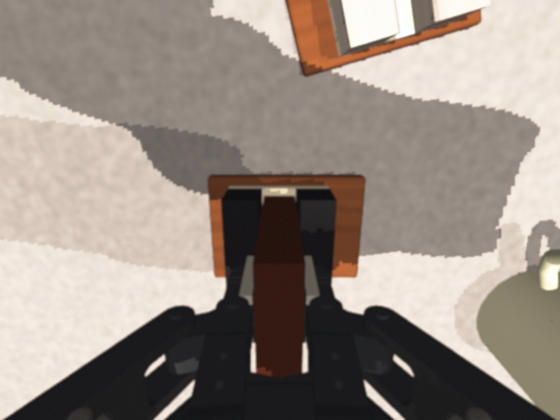

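The plaque has bottomed at 6–7 N. The TCP is at 63 mm, so the underside is at about 23 mm, which matches the floor at 26 mm less 3 mm of sink. The wrist view shows it seated between the black blocks, with its far end at px (280,195) and a sliver of slot floor beyond. I'll relax the press, open, and rise.

>>> carry_out(
  targets="0 0 1 0 -1;0 0 2 0 -1;0 0 2 0 -1;0 0 2 0 -1",
)

```text
t: 11.48
position: [0.4788, -0.3365, 0.0648]
tool_rot: [0.755, 0.655, 0.0, 0.0]
force: [-1.0, 0.8, 3.0]
grip_width: 0.0176
grasp_force: 42.3
```

>>> carry_out(
  targets="0 0 0 0 -0.5;0 0 0 0 -0.3;0 0 0 0 0;0 0 0 0 0.5;0 0 0 0 1;0 0 0 0 1;0 0 0 0 1;0 0 0 0 1;0 0 0 0 1;0 0 0 0 1",
)

```text
t: 12.32
position: [0.4787, -0.3365, 0.0648]
tool_rot: [0.756, 0.655, 0.0, 0.0]
force: [0.6, 0.7, 0.5]
grip_width: 0.0856
grasp_force: 0.0
```

>>> carry_out(
  targets="0 0 15 0 1;0 0 40 0 1;0 0 75 0 1;0 0 115 0 1;0 0 140 0 1;0 0 140 0 1;0 -20 150 0 1;0 -60 150 0 1;0 -60 150 0 1;0 -60 150 0 1",
)

```text
t: 13.15
position: [0.4773, -0.3992, 0.214]
tool_rot: [0.757, 0.653, -0.001, -0.0]
force: [-0.3, 0.0, -0.8]
grip_width: 0.0853
grasp_force: 0.0
```

```bash
python3 - <<'E'
from slot import *
im,d,p=snap("wrist"); s=bot.state(); print(s["t"],(s["position"]*1000).round(1))
w=cloud(d,p)*1000; c=np.array([479,-335.6,0]); t=np.radians(-8.1); ex=np.array([np.cos(t),np.sin(t),0]); ey=np.array([-ex[1],ex[0],0])
l=np.stack([(w-c)@ex,(w-c)@ey,w[...,2]],-1).reshape(-1,3)
k=(abs(l[:,0])<45)&(abs(l[:,1])<45)
for n,a,b in(("plq top",104,118),("plq upper",80,104),("plq lower",56,70),("head",44,54)):
    q=l[k&(l[:,2]>a)&(l[:,2]<b)]; print(n,len(q),"x",np.percentile(q[:,0],[1,99]).round(1),"y",np.percentile(q[:,1],[1,50,99]).round(1),"z",np.median(q[:,2]).round(1))
q=l[k&(l[:,2]>104)&(l[:,2]<118)]; A=np.c_[q[:,:2],np.ones(len(q))]; print("slopes deg",np.degrees(np.linalg.lstsq(A,q[:,2],rcond=None)[0][:2]).round(2),cv2.minAreaRect(q[:,:2].astype(np.float32)))
im2,_,_=snap("scene"); save("s2.png",np.hstack([cv2.resize(im[60:300,150:400],(400,384)),cv2.resize(im2[120:260,60:260],(400,384))]))
E
```

```text
13.2 [ 477.9 -397.   213.8]
plq top 1837 x [-8.6  9. ] y [-26.9   1.4  27.2] z 110.8Traceback (most recent call last):
  File "<stdin>", line 7, in <module>
    return _quantile_unchecked(
        a, q, axis, out, overwrite_input, method, keepdims, weights)
    return _ureduce(a,
                    func=_quantile_ureduce_func,
    ...<5 lines>...
                    overwrite_input=overwrite_input,
                    method=method)
    r = func(a, **kwargs)
    result = _quantile(arr,
                       quantiles=q,
    ...<2 lines>...
                       out=out,
                       weights=wgt)
    slices_having_nans = np.isnan(arr[-1, ...])
                                  ~~~^^^^^^^^^
IndexError: index -1 is out of bounds for axis 0 with size 0
```

The plaque's top is at z 110.8 mm (26 + 85 = 111 expected). It is within about 0.2 mm of the slot centre along both axes, and the robot is clear. Handing in.

```bash
python3 -c "
from h import *
print(workorder.close_job())"
```

```text
the job is handed in; nothing more can be done
None
```

The yellow-marked plaque pinched at about 17.5 mm, so it is the 18 mm one; it now stands bottomed, centred and released in the black foot (about 7 N pressed, about 13 s), and the job is handed in; I did not re-check its tilt after release.

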